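# Put away the sharpening kit

### The job

Put away the sharpening kit: slide every grey whetstone lying on the bench fully home into the low wooden rack, one stone to a lane, and only once all the stones are in, turn the rack's locking knob clockwise until it clicks over to the locked stop. Move both scrapers from the low steel stand to the tall slotted wooden block, blade down and fully seated, one to a slot. Do not push about or tip over the other things on the bench.

Things in the scene. Friction and masses are not known exactly. Their poses are not given: they have to be found in the camera images.
- rack: Low pale-wood rack, fixed, 124 (x) x 200 (y) x 37 high, knob on its roof. Origin: centre of its footprint. Four lanes along its x, open at the front (-x) and at the bottom (stones slide on the bench), 40 wide, 29 high, centred at y = -72, -24, 24, 72; inner face of the back wall at x = 52; walls 8 thick, rounded noses to x = -66. The roof has a gap from x = -40 to -24. Any stone fits any lane.
- mouth0 (a point): Centre of the front opening of lane 0 of the rack, 12 above the bench; axes as the rack's (x points into the lane).
- mouth1 (a point): Centre of the front opening of lane 1 of the rack, 12 above the bench; axes as the rack's (x points into the lane).
- mouth2 (a point): Centre of the front opening of lane 2 of the rack, 12 above the bench; axes as the rack's (x points into the lane).
- mouth3 (a point): Centre of the front opening of lane 3 of the rack, 12 above the bench; axes as the rack's (x points into the lane).
- stone0: Grey whetstone, a plain bar 122 (x) x 36 (y) x 24 high, about 0.22 kg, lying flat. Origin: centre of its underside. Either end may go first. Fully home it touches the lane's back wall, its origin at x = -9 in the rack's frame, and sticks out 8 from the mouth. 3 or 4 are present.
- stone1: Grey whetstone, a plain bar 122 (x) x 36 (y) x 24 high, about 0.22 kg, lying flat. Origin: centre of its underside. Either end may go first. Fully home it touches the lane's back wall, its origin at x = -9 in the rack's frame, and sticks out 8 from the mouth. 3 or 4 are present.
- stone2: Grey whetstone, a plain bar 122 (x) x 36 (y) x 24 high, about 0.22 kg, lying flat. Origin: centre of its underside. Either end may go first. Fully home it touches the lane's back wall, its origin at x = -9 in the rack's frame, and sticks out 8 from the mouth. 3 or 4 are present.
- stone3: Grey whetstone, a plain bar 122 (x) x 36 (y) x 24 high, about 0.22 kg, lying flat. Origin: centre of its underside. Either end may go first. Fully home it touches the lane's back wall, its origin at x = -9 in the rack's frame, and sticks out 8 from the mouth. 3 or 4 are present.
- lock (a joint): Locking knob on the rack's roof: 0 = unlocked, grows clockwise seen from above, stop at 1.3 rad. It throws a weighted over-centre latch behind the rack: this resists (0.25 N m) up to half way, 0.65, then clicks over and carries the knob to the locked stop; short of that it falls back.
- lock_grip (a point): On the axis of the locking knob, at x = 8, y = 0 of the rack, 69 above the bench (knob top at 81). Axes turn with the knob: its black bar grip is 56 long (point x) x 14 thick (point y) x 32 high. At 0 the bar lies along the rack's x.
- block: Tall pale-wood slotted block, fixed, 90 (x) x 120 (y) x 80 high. Origin: centre of its footprint. Two slots in its top, each 64 (x) x 7 (y), 74 deep, chamfered 3.
- block_hole0 (a point): Centre of a slot of the block, at its top face (y = -30); axes as the block's.
- block_hole1 (a point): Centre of the other slot of the block, at its top face (y = +30); axes as the block's.
- stand: Low steel drip stand, fixed, 84 x 110 x 50 high, with two loose slots 66 (x) x 8 (y), 45 deep, at y = -30 and +30, in which the scrapers stand at the start. Origin: centre of its footprint. The block and the stand may swap places.
- scraper0: Scraper standing blade down: steel blade 60 (x) x 4 (y) x 70 high (z 0 to 70), above it a dark wooden handle 30 (x) x 20 (y) x 80 (z 70 to 150). Origin: centre of the blade's lower edge, z up. 0.17 kg. Fully seated in the block its handle rests on or within a few mm of the block's top (origin 6 to 10 above the bench). Up to 5 degrees askew in the stand.
- scraper1: Scraper standing blade down: steel blade 60 (x) x 4 (y) x 70 high (z 0 to 70), above it a dark wooden handle 30 (x) x 20 (y) x 80 (z 70 to 150). Origin: centre of the blade's lower edge, z up. 0.17 kg. Fully seated in the block its handle rests on or within a few mm of the block's top (origin 6 to 10 above the bench). Up to 5 degrees askew in the stand.
- jar: Bystander: small glass jar with a metal lid, 56 dia, 75 high. Leave alone. Origin: its underside or middle.
- oil: Bystander: white oil bottle, 60 dia, 150 high. Leave alone. Origin: its underside or middle.
- tin: Bystander: metal tin, 70 dia, 55 high. Leave alone. Origin: its underside or middle.
- offcut: Bystander: flat wooden offcut 50 x 130 x 30 high. Leave alone. Origin: its underside or middle.
- cup: Bystander: white cup, 76 dia, 90 high. Leave alone. Origin: its underside or middle.
- pad: Bystander: cork sanding block 70 x 110 x 25 high. Leave alone. Origin: its underside or middle.
There are look-alikes about, which are no part of the job. What is shaped like the scraper0 but orange or purple is not meant.

How it is judged:
By the outcome, as a careful person would: the job done as asked, in the order asked, and still so for the second after the job is handed in, with the robot touching nothing.
Of stone0, stone1, stone2, stone3 only 3 to 4 are there at a start; the rules pass over those that are not, and their reading is None.
At some moment in a run one of stone0, stone1, stone2, stone3 may be knocked a few centimetres aside while the robot is not near it.
It also fails if it takes over 210 s, if anything falls off the work surface, if the arm or the gripper's body presses on something with over 40 N, if the wrist force passes 120 N, or if a joint passes its speed limit or range.

### The arm

A 6-joint arm with a two-finger parallel gripper is mounted at the origin on the work surface. World frame = base frame: x ahead of the robot, y to its left, z up, the work surface at z = 0. Lengths are in m, angles in rad, forces in N, time in s.
With the tool pointing down it reaches from about 0.325 to 0.9 m from the base axis. Payload 6.1 kg.
Tool frame: the origin (TCP) lies midway between the tips of the shut fingers; the grasp point (between the pads) lies 19 mm behind it; z points along the fingers, y is the line along which they close (so a half turn about z gives the same grasp; the last joint's range is limited). The gripper opens to 85 mm and grips with 20 to 120 N. Pads are 22 mm wide; open, the fingers measure 114 mm over their backs; the gripper's body (76 mm by 85 mm) begins 54 mm behind the grasp point. The pads swing forward as they close: fully open they stand 13 mm farther back than shut.
Start: joints at [-1.468, 0.22, 1.526, -0, 1.395, -0.126], TCP at [0.142, -0.609, 0.231] pointing down, gripper open.
Joint ranges: [-2.98, 2.98], [-0.91, 2.08], [0.09, 2.57], [-1.24, 4.39], [0.2, 2.65], [-2.68, 2.68]. Speed limits (rad/s): [2.57, 2.57, 3.01, 3.14, 3.14, 3.14].

### API

Orientations are given as [roll, pitch, yaw] about the fixed x, y, z axes, in that order (R = Rz(yaw) Ry(pitch) Rx(roll)).
In Python, from plant import movep, move_l, set_joints, gripper_to, hold, inverse_kinematics, observe, get_image, get_calibration, Unreachable, job_done gives the robot as it stands. Calls block until the motion is done:
- movep(position, orientation): joint-space move of the TCP to a pose.
- move_l(position, feed=0.15, rotation=None, max_force=None): straight line of the TCP; rotation=None keeps the orientation; feed is the mean speed in m/s. With max_force (N) it stops when the force on the tool has changed by that much, and returns True; else False.
- set_joints(angles): joint-space move.
- gripper_to(opening, f_grip=None): finger opening in m; f_grip is the grip in N (None keeps the last); returns when the fingers have stopped.
- hold(seconds).
- inverse_kinematics(position, orientation): joint angles nearest the present ones, or None.
- observe(): the state.
- get_image(name): name is "side" or "top"; returns (picture, depth): 420x560x3 uint8, red, green, blue; 420x560 float32, m along the optical axis (not along the pixel's ray), 0 where there is no reading.
- get_calibration(name): a dict with "intrinsics" (3x3 intrinsics, pixels), "dist_coeffs" ([k1, k2, p1, p2, k3] as OpenCV has them; the pictures are not rectified), "world_from_camera" (4x4, takes a point from camera to world coordinates). Camera axes: x right, y down, z forward; pixel columns grow to the right and rows downward; lengths in m; the calibration is good to about 2 mm. A picture is of the moment at which its call begins. get_calibration takes no time and is no camera call.
A pose or a line that the arm cannot do raises Unreachable and nothing moves.
- job_done(): hands the job in; it is judged then, once.
The state is a dict: "time_s": time; "q": joint angles; "joint_velocities": joint speeds; "joint_torque": joint torques, N m; "eef_pos": TCP position; "tcp_rot": TCP orientation; "ft_force": force on the tool from outside, world axes, zero at the start; "torque": the same for the moment, N m; "opening": finger opening in m; "grasp_force": force on a finger pad.
Only numpy, scipy, OpenCV 4.12 (cv2) and the standard library are available. Lean on these libraries where they do the work, as an engineer would, in place of code of your own. Each camera call takes 0.05 s, during which the arm holds its last target. There are 200 camera calls.

## Working session

There is one attempt and no reset: what is moved stays moved. The work goes in short steps, each a Python script; the robot and the scene stay as the last script left them, time stands still between calls to the robot, and variables do not carry over. Pictures are saved under pics/ and viewed, at most 14 in all, crops included, and the job is handed in when it is done.

```bash
ls; mkdir -p pics; python3 - <<'E'
from plant import *
import cv2,numpy as np
for n in ("top","side"):
    im,d=get_image(n); cv2.imwrite(f"pics/{n}0.png",cv2.resize(im[:,:,::-1],(800,600),interpolation=cv2.INTER_CUBIC)); np.savez(f"{n}0.npz",im=im,d=d)
    c=get_calibration(n); print(n,c)
print(observe())
E
```

```text
pics
top {'intrinsics': array([[467.80562153,   0.        , 278.02652977],
       [  0.        , 467.80562153, 209.60963626],
       [  0.        ,   0.        ,   1.        ]]), 'dist_coeffs': array([-0.11791573,  0.        ,  0.        ,  0.        ,  0.        ]), 'world_from_camera': array([[ 0.02758769, -0.99736302,  0.06712612,  0.46673835],
       [-0.99961016, -0.02723669,  0.00613866, -0.00805691],
       [-0.00429418, -0.0672693 , -0.99772561,  1.40083186],
       [ 0.        ,  0.        ,  0.        ,  1.        ]])}
side {'intrinsics': array([[498.01511256,   0.        , 285.78971282],
       [  0.        , 498.01511256, 205.62133969],
       [  0.        ,   0.        ,   1.        ]]), 'dist_coeffs': array([0.0311901, 0.       , 0.       , 0.       , 0.       ]), 'world_from_camera': array([[-0.99933074, -0.00718516,  0.03586698,  0.48115843],
       [-0.03242858,  0.62769318, -0.7777851 ,  1.07130976],
       [-0.01692495, -0.77842768, -0.62750609,  0.93733137],
       [ 0.        ,  0.        ,  0.        ,  1.        ]])}
{'time_s': 0.1, 'q': array([-1.46809186e+00,  2.21143806e-01,  1.52750259e+00, -1.96756316e-05,
        1.39470753e+00, -1.26124607e-01]), 'joint_velocities': array([-0.00071523, -0.00124382, -0.00143602,  0.00094582,  0.00225343,
        0.00065925]), 'joint_torque': array([ 1.58084931e-04, -4.98245859e+01, -3.90546513e+01, -2.55359564e-04,
        5.67278388e-03,  1.01688394e-05]), 'eef_pos': array([ 0.14169147, -0.60816299,  0.23030766]), 'tcp_rot': array([-3.13984293e+00, -2.02340113e-04,  2.28832357e-01]), 'ft_force': array([ 0.6242548 , -0.26879042, -0.43220399]), 'torque': array([ 0.02751798, -0.03944448, -0.03499209]), 'grasp_force': 0.0, 'opening': 0.08557396840674994}
```

View pics/top0.png

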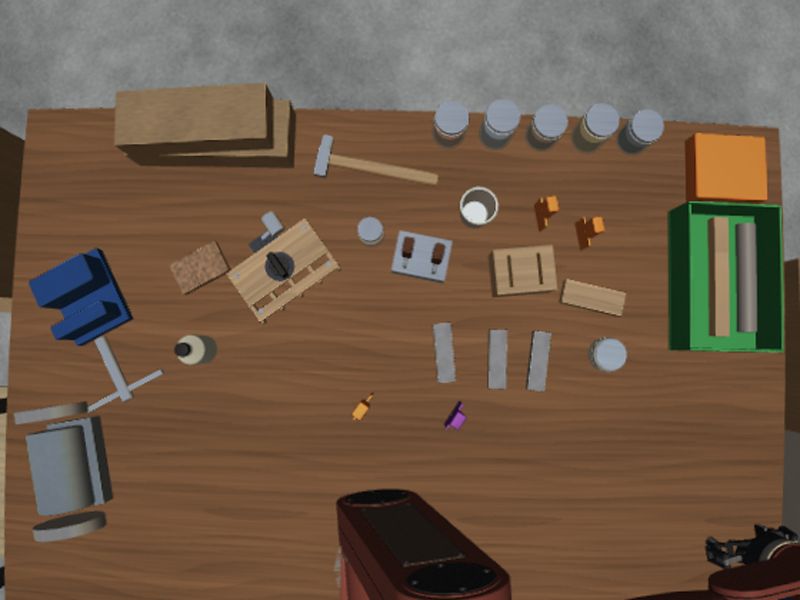

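View pics/side0.png

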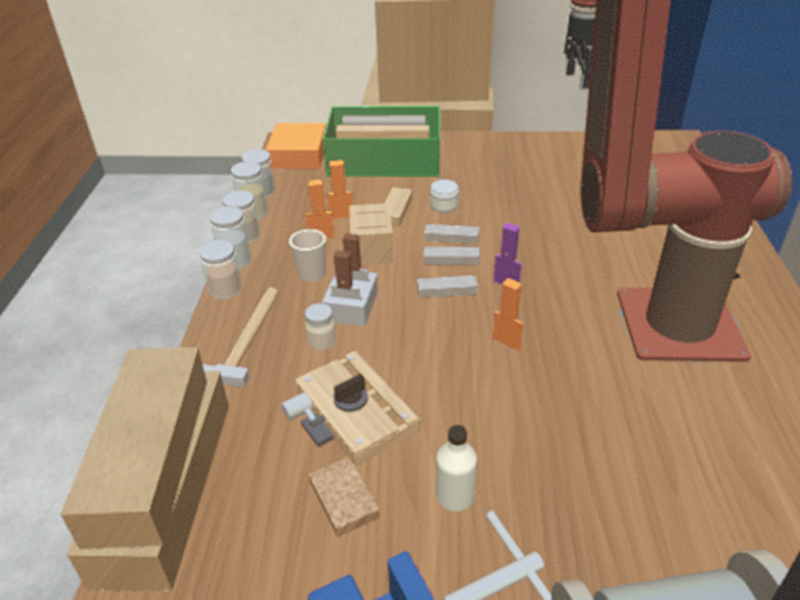

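The top view shows three stones at (444,352), (497,358) and (538,360), with the rack at (285,270) and its mouth facing lower right. The stand with its scrapers is at (421,256), and the block is at (525,270) with its slots running along image-vertical. The side view agrees. Next I'll measure these from depth.

```bash
cat > vis.py <<'E'
import numpy as np,cv2
from plant import get_image,get_calibration
def cloud(n,d):
    c=get_calibration(n);h,w=d.shape
    uv=np.stack(np.meshgrid(np.arange(w),np.arange(h)),-1).reshape(-1,1,2).astype(np.float64)
    r=cv2.undistortPoints(uv,c["intrinsics"],c["dist_coeffs"]).reshape(h,w,2)
    p=np.dstack([r*d[...,None],d]); T=c["world_from_camera"]
    P=p@T[:3,:3].T+T[:3,3]; P[d==0]=np.nan
    return P
def ray(n,uv,z):   # pixel -> world on plane z
    c=get_calibration(n);T=c["world_from_camera"]
    r=cv2.undistortPoints(np.array(uv,float).reshape(-1,1,2),c["intrinsics"],c["dist_coeffs"]).reshape(-1,2)
    v=np.c_[r,np.ones(len(r))]@T[:3,:3].T
    return T[:3,3]+v*((z-T[2,3])/v[:,2])[:,None]
def blobs(P,zlo,zhi,amin=20):
    m=((P[...,2]>zlo)&(P[...,2]<zhi)).astype(np.uint8)
    n,l,s,c=cv2.connectedComponentsWithStats(m,connectivity=4)
    for i in range(1,n):
        if s[i,4]>=amin:
            q=P[l==i]; (cx,cy),(w,h),a=cv2.minAreaRect(q[:,:2].astype(np.float32)*1000)
            mu=q.mean(0); ev,V=np.linalg.eigh(np.cov(q[:,:2].T)); ax=V[:,1]
            yield dict(px=c[i].round(),n=s[i,4],z=np.median(q[:,2]),rect=np.round([cx,cy,w,h,a],1),mean=mu.round(4),L=(np.sqrt(12*ev)*1000).round(1),yaw=np.degrees(np.arctan2(ax[1],ax[0])).round(1))
E
python3 - <<'E'
from vis import *
for n in("top","side"):
    P=cloud(n,np.load(f"{n}0.npz")["d"])
    X=P[...,0];Y=P[...,1]
    P[~((X>.25)&(X<.95)&(abs(Y)<.5))]=np.nan
    print(n,"bench",np.nanmedian(P[...,2]))
    for lo,hi in((.016,.030),(.031,.043),(.044,.056),(.07,.09),(.125,.17)):
        print(lo,hi)
        for b in blobs(P,lo,hi,25): print({k:(v.tolist() if hasattr(v,'tolist') else v) for k,v in b.items()})
im=np.load("top0.npz")["im"]
cv2.imwrite("pics/crop1.png",cv2.resize(im[145:235,150:250,::-1],(800,600*6//5*1)[:2] if 0 else (660,594),interpolation=cv2.INTER_CUBIC))
cv2.imwrite("pics/crop2.png",cv2.resize(im[150:280,265:395,::-1],(600,600),interpolation=cv2.INTER_CUBIC))
E
```

```text
top bench 0.0010556128471832515
0.016 0.03
{'px': [406.0, 101.0], 'n': 34, 'z': 0.0245709032998902, 'rect': [901.9, -381.3, 60.4, 18.3, 50.0], 'mean': [0.9007, -0.3798, 0.0235], 'L': [18.4, 62.6], 'yaw': 48.5}
{'px': [255.0, 115.0], 'n': 769, 'z': 0.02299037194680742, 'rect': [856.7, 53.7, 258.4, 88.8, 87.7], 'mean': [0.8423, 0.0788, 0.0229], 'L': [53.5, 276.6], 'yaw': 79.6}
{'px': [314.0, 101.0], 'n': 25, 'z': 0.022730006853241003, 'rect': [891.0, -101.1, 8.6, 46.2, 7.9], 'mean': [0.8908, -0.0999, 0.023], 'L': [9.2, 50.0], 'yaw': 96.4}
{'px': [438.0, 104.0], 'n': 28, 'z': 0.022216114960031286, 'rect': [895.9, -481.5, 38.2, 8.1, 59.4], 'mean': [0.8964, -0.48, 0.023], 'L': [7.6, 37.8], 'yaw': 61.7}
{'px': [131.0, 115.0], 'n': 38, 'z': 0.02376184076494703, 'rect': [838.0, 456.1, 80.0, 4.2, 88.9], 'mean': [0.8376, 0.4574, 0.0234], 'L': [3.2, 77.0], 'yaw': 89.5}
{'px': [186.0, 115.0], 'n': 35, 'z': 0.021146705764786944, 'rect': [838.6, 287.7, 80.7, 3.5, 89.5], 'mean': [0.8388, 0.2854, 0.0216], 'L': [3.2, 86.2], 'yaw': 89.3}
{'px': [334.0, 140.0], 'n': 25, 'z': 0.024257878735713057, 'rect
[... 20886 characters left out ...]
, 'L': [31.3, 104.7], 'yaw': 78.8}
{'px': [357.0, 202.0], 'n': 153, 'z': 0.14463155382443038, 'rect': [343.4, 64.2, 22.3, 31.7, 56.6], 'mean': [0.3446, 0.0683, 0.1423], 'L': [20.1, 32.6], 'yaw': 153.4}
{'px': [126.0, 296.0], 'n': 878, 'z': 0.14970385653971702, 'rect': [860.0, 379.4, 31.0, 242.8, 3.3], 'mean': [0.8465, 0.3933, 0.1497], 'L': [10.9, 238.9], 'yaw': 92.9}
{'px': [110.0, 292.0], 'n': 26, 'z': 0.16888992571005662, 'rect': [875.0, 403.6, 23.7, 9.5, 86.4], 'mean': [0.8742, 0.4022, 0.1687], 'L': [8.1, 26.4], 'yaw': 94.8}
{'px': [319.0, 305.0], 'n': 207, 'z': 0.14950773960181518, 'rect': [447.9, 406.3, 28.8, 26.3, 46.7], 'mean': [0.4479, 0.4104, 0.1454], 'L': [25.1, 25.9], 'yaw': 68.4}
```

Measured and consistent with the given sizes:
- **Stones:** three, z≈24 mm, about 121×36.
- **Block:** (0.624, -0.252), yaw 6.5°.
- **Knob:** (0.622, 0.244), yaw 36.8°.
- **Scraper handles:** (0.655, -0.018) and (0.645, -0.075).

The rack and block need a tighter fit because the clearances are small, so I'll register their top-face outlines in both cameras.

```bash
cat > fit.py <<'E'
from vis import *
from scipy.optimize import minimize
S=4
def project(n,p):
    c=get_calibration(n);W=np.linalg.inv(c["world_from_camera"])
    return cv2.projectPoints(np.asarray(p,float),cv2.Rodrigues(W[:3,:3])[0],W[:3,3],c["intrinsics"],c["dist_coeffs"])[0].reshape(-1,2)
def fit(n,d,rects,z,x0,zt=.006,excl=None):
    P=cloud(n,d); x0=np.array(x0,float)
    near=np.hypot(P[...,0]-x0[0],P[...,1]-x0[1])<.16
    m=(near&(abs(P[...,2]-z)<zt)).astype(np.uint8)
    M=cv2.resize(m,None,fx=S,fy=S,interpolation=cv2.INTER_NEAREST)
    ig=np.zeros_like(M)
    if excl is not None:
        # ignore tall things (and their surroundings)
        ig=cv2.dilate(cv2.resize((near&(P[...,2]>z+.009)).astype(np.uint8),None,fx=S,fy=S,interpolation=cv2.INTER_NEAREST),np.ones((17,17)))
    def cost(v):
        x,y,a=x0[0]+v[0]/1e3,x0[1]+v[1]/1e3,x0[2]+v[2]/100; R=np.array([[np.cos(a),-np.sin(a)],[np.sin(a),np.cos(a)]])
        I=np.zeros_like(M)
        for xa,xb,ya,yb in rects:
            t=np.linspace(0,1,9)[:-1]; q=np.r_[np.c_[xa+(xb-xa)*t,0*t+ya],np.c_[0*t+xb,ya+(yb-ya)*t],np.c_[xb+(xa-xb)*t,0*t+yb],np.c_[0*t+xa,yb+(ya-yb)*t]]
            w=np.c_[q@R.T+[x,y],np.full(len(q),z)]
            uv=(project(n,w)+.5)*S-.5
            cv2.fillPoly(I,[np.round(uv*16).astype(np.int32)],1,shift=4)
        return ((I!=M)&(ig==0)).sum()/S**2
    r=minimize(cost,np.zeros(3),method="Nelder-Mead",options=dict(initial_simplex=[[-6,-6,-4],[8,-3,2],[-3,8,3],[4,4,-5]],xatol=.02,fatol=.01))
    v=r.x; return np.array([x0[0]+v[0]/1e3,x0[1]+v[1]/1e3,np.degrees(x0[2]+v[2]/100),r.fun])
RACK=[(-.062,-.040,-.1,.1),(-.024,.062,-.1,.1)]; BLOCK=[(-.045,.045,-.06,.06)]; STONE=[(-.061,.061,-.018,.018)]
E
python3 - <<'E'
from fit import *
for n in("top","side"):
    d=np.load(f"{n}0.npz")["d"]
    print(n,"rack",fit(n,d,RACK,.037,(.616,.24,np.radians(36.8)),excl=1).round(4),"block",fit(n,d,BLOCK,.08,(.624,-.2525,np.radians(6.4))).round(4))
    print([fit(n,d,STONE,.024,(x,y,np.radians(a)),zt=.007).round(4) for x,y,a in((.453,-.098,5),(.444,-.208,0),(.441,-.295,-5.5))])
im=np.load("top0.npz")["im"]
a=cv2.resize(im[140:235,150:250,::-1],(400,380),interpolation=cv2.INTER_CUBIC);b=cv2.resize(im[150:245,290:390,::-1],(400,380),interpolation=cv2.INTER_CUBIC)
cv2.imwrite("pics/crops.png",np.hstack([a,b]))
E
```

```text
top rack [  0.6145   0.2396  36.9108 210.5   ] block [  0.6233  -0.2516   6.983  247.4375]
[array([ 4.538000e-01, -9.750000e-02,  5.097200e+00,  5.704375e+02]), array([ 4.4300000e-01, -2.0840000e-01, -6.6620000e-01,  1.0558125e+03]), array([ 4.40800e-01, -2.94700e-01, -5.29600e+00,  7.14875e+02])]
side rack [  0.6163   0.2401  37.1808 220.75  ] block [  0.6238  -0.2539   5.7445 195.625 ]
[array([ 4.558000e-01, -9.860000e-02,  5.553700e+00,  4.765625e+02]), array([ 4.463000e-01, -2.079000e-01,  5.102000e-01,  8.329375e+02]), array([ 4.4330e-01, -2.9370e-01, -7.9807e+00,  5.1325e+02])]
```

View pics/crops.png

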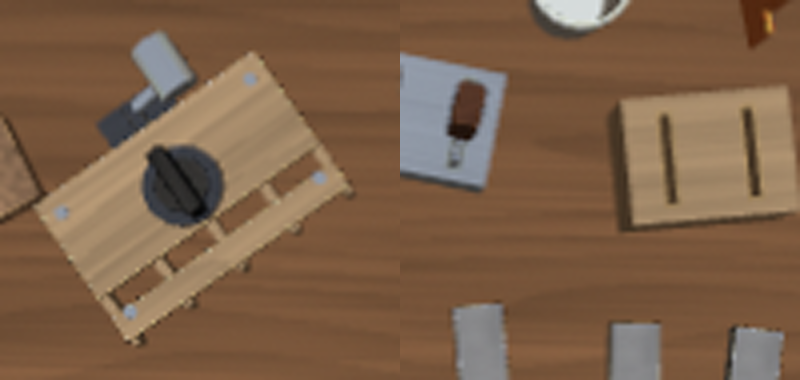

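The fits agree to about 2 mm: rack (0.6154, 0.2398, 37.0°) and block (0.6235, -0.2527, 6.4°). The crop shows the slots at about (668,158) and (751,152), and the lanes open toward the lower right. I'll run the first stone now.

```bash
cat > rob.py <<'E'
from plant import *
from fit import *
RK=np.array([.6154,.2398,np.radians(37.0)]); BK=np.array([.6235,-.2527,np.radians(6.4)])
def at(F,x,y=0):
    c,s=np.cos(F[2]),np.sin(F[2]); return np.array([F[0]+c*x-s*y,F[1]+s*x+c*y])
def down(yaw): return [np.pi,0,yaw]
def stones():
    P=cloud("top",get_image("top")[1]); P[~((P[...,0]>.28)&(P[...,0]<.9)&(abs(P[...,1])<.55))]=np.nan
    out=[]
    for b in blobs(P,.016,.030,300):
        if abs(b["L"][1]-122)<8 and abs(b["L"][0]-36)<5:
            a=np.radians((b["yaw"]+90)%180-90); out.append((b["mean"][0]+.0015,b["mean"][1]-.0005,a))
    return out
LY=[-.072,-.024,.024,.072]
def st(m):
    o=observe();print(m,"t%.1f"%o["time_s"],o["eef_pos"].round(4),"F",o["ft_force"].round(1),"op %.4f gf %.1f"%(o["opening"],o["grasp_force"]),"q",o["q"].round(2)[[0,5]])
def stone(s,lane,off=-.025):
    s=np.array(s);y=LY[lane]; g=at(s,off); z=.0
    gripper_to(.060,40); movep([*g,.12],down(s[2])); move_l([*g,z],feed=.12,max_force=15); st("down")
    z=observe()["eef_pos"][2]
    gripper_to(.02,50); st("grip"); move_l([*g,.19],feed=.25)
    yaw=RK[2]; movep([*at(RK,-.140+off,y),.19],down(yaw)); move_l([*at(RK,-.140+off,y),z+.0015],feed=.15,max_force=15); st("at mouth")
    hit=move_l([*at(RK,-.071+off,y),z+.0015],feed=.06,max_force=20); st(f"in hit={hit}")
    return hit
def push(lane):
    y=LY[lane];yaw=RK[2]
    gripper_to(.05); p=observe()["eef_pos"]; move_l([p[0],p[1],.07],feed=.2)
    q=at(RK,-.165,y); move_l([*q,.07],feed=.2); gripper_to(0); move_l([*q,.008],feed=.15,max_force=15)
    hit=move_l([*at(RK,-.074,y),.008],feed=.07,max_force=15); o=observe()["eef_pos"]
    c,s_=np.cos(yaw),np.sin(yaw); print("rack x",round(c*(o[0]-RK[0])+s_*(o[1]-RK[1]),4)); st(f"push hit={hit}")
    move_l([*at(RK,-.13,y),.008],feed=.2); move_l([*at(RK,-.13,y),.15],feed=.25)
E
python3 - <<'E'
from rob import *
print("slots",ray("top",[(356.75,189.1),(377.5,187.6)],.08).round(4),at(BK,0,.03).round(4),at(BK,0,-.03).round(4))
S=stones();print(np.round(S,4))
s=max(S,key=lambda a:a[1]); stone(s,2)
im,_=get_image("side");cv2.imwrite("pics/s1.png",cv2.resize(im[150:330,160:400,::-1],(800,600),interpolation=cv2.INTER_CUBIC))
E
```

```text
slots [[ 0.6202 -0.2223  0.08  ]
 [ 0.6262 -0.2818  0.08  ]] [ 0.6202 -0.2229] [ 0.6268 -0.2825]
[[ 0.4532 -0.0981  0.0925]
 [ 0.4452 -0.2086  0.0035]
 [ 0.4419 -0.2951 -0.0995]]
down t3.8 [ 0.4289 -0.1007  0.0006] F [1.3 0.3 1.2] op 0.0601 gf 0.0 q [-0.41  1.07]
grip t4.2 [ 0.4293 -0.1009  0.001 ] F [-1.   0.8  6.7] op 0.0350 gf 51.4 q [-0.41  1.07]
at mouth t7.5 [0.47   0.1598 0.0028] F [ 0.3  0.5 -2. ] op 0.0356 gf 50.5 q [0.17 1.09]
in hit=False t8.8 [0.5239 0.201  0.002 ] F [ 1.1 -0.2 -1.6] op 0.0350 gf 50.5 q [0.23 1.15]
```

View pics/s1.png

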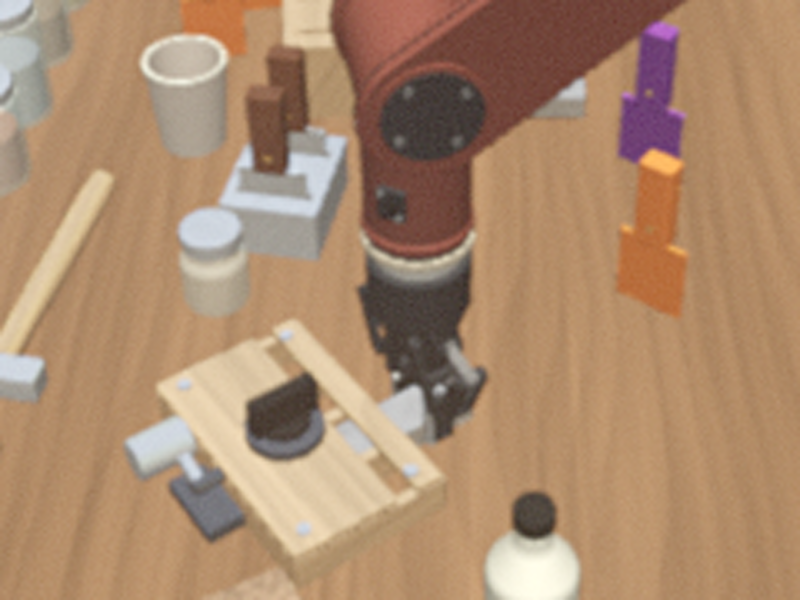

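The stone is entering its lane cleanly: it shows in the roof gap at (365,435), and the gripper is at (435,385). I'll push it home and do the next stone.

```bash
python3 - <<'E'
from rob import *
push(2)
S=stones();print(np.round(S,4))
s=max([s for s in S if s[1]<0],key=lambda a:a[1])
if not stone(s,1): push(1)
S=stones();print(np.round(S,4))
E
```

```text
rack x -0.0815
push hit=True t12.3 [0.5357 0.2103 0.0071] F [ 0.3 -0.7 -0.3] op 0.0002 gf 0.0 q [0.24 1.16]
[[ 0.4456 -0.2087  0.0035]
 [ 0.4423 -0.2952 -0.0977]]
down t16.7 [ 0.4212 -0.2092  0.0007] F [ 0.1  0.8 -1.3] op 0.0599 gf 0.0 q [-0.63  0.94]
grip t17.1 [ 0.4215 -0.2095  0.0011] F [-0.3 -0.1  5.6] op 0.0347 gf 51.5 q [-0.63  0.94]
at mouth t20.7 [0.499  0.1214 0.003 ] F [-0.4 -0.  -2.8] op 0.0351 gf 50.5 q [0.08 1.01]
in hit=False t22.0 [0.5528 0.1626 0.002 ] F [ 0.9  0.1 -2.6] op 0.0347 gf 50.5 q [0.15 1.07]
rack x -0.0814
push hit=True t25.5 [0.5646 0.172  0.0073] F [-0.1  0.6  0.2] op 0.0003 gf 0.0 q [0.16 1.09]
[[ 0.4419 -0.2952 -0.1012]]
```

Both pushes ended at rack x = -81 mm, which is a stone end at -70 (home) plus the 11 mm half-finger. Now the third stone.

```bash
python3 - <<'E'
from rob import *
S=stones();print(np.round(S,4))
s=S[0]
if not stone(s,0): push(0)
print(np.round(stones(),4))
movep([.45,-.05,.3],down(0.3))
im,_=get_image("top");cv2.imwrite("pics/t2.png",cv2.resize(im[:,:,::-1],(800,600),interpolation=cv2.INTER_CUBIC)); st("x")
E
```

```text
[[ 0.4417 -0.2952 -0.1012]]
down t30.1 [ 0.4174 -0.2932  0.0008] F [ 0.1 -0.2  0.9] op 0.0599 gf 0.0 q [-0.77  0.9 ]
grip t30.4 [ 0.4176 -0.2934  0.0011] F [-0.1  0.4  6.8] op 0.0350 gf 52.0 q [-0.77  0.9 ]
at mouth t34.2 [0.5278 0.083  0.003 ] F [ 0.3 -0.7 -1.8] op 0.0349 gf 51.1 q [0.01 0.93]
in hit=False t35.5 [0.5817 0.1243 0.0021] F [-1.2 -0.7 -2.5] op 0.0353 gf 51.1 q [0.08 1.  ]
rack x -0.0814
push hit=True t39.0 [0.5935 0.1337 0.0073] F [0.1 0.7 0.3] op -0.0002 gf 0.0 q [0.09 1.02]
[]
x t41.1 [ 0.4499 -0.0493  0.2983] F [0.4 0.6 0. ] op 0.0004 gf 0.0 q [-0.28  0.99]
```

View pics/t2.png

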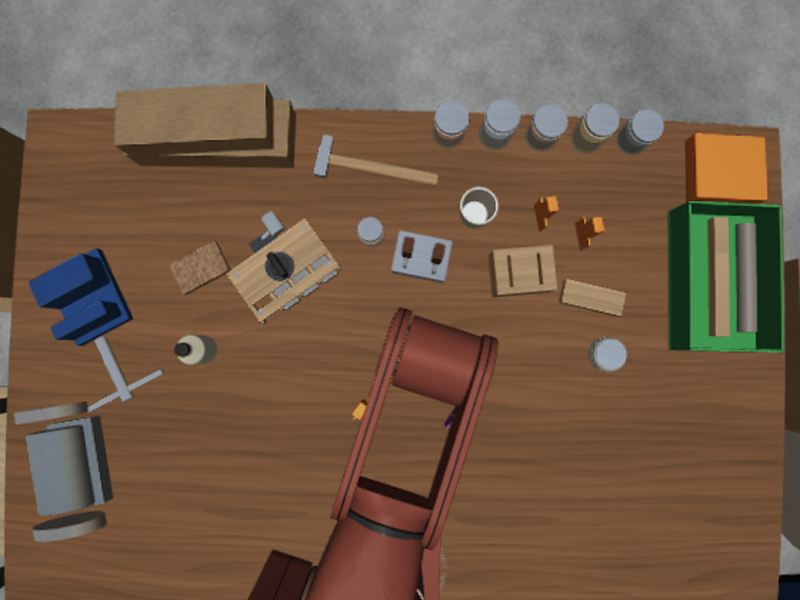

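The top view shows three stones in the rack, with ends protruding at about (295,300) to (330,270). None are left on the bench, and nothing else has moved. I'll do the scrapers next and lock last. First I'll check their lean in a side-view crop.

```bash
python3 - <<'E'
from rob import *
z=np.load("side0.npz");im=z["im"]; 
a=cv2.resize(im[155:230,220:270,::-1],(400,600),interpolation=cv2.INTER_CUBIC)
t=np.load("top0.npz")["im"]; b=cv2.resize(t[155:205,270:320,::-1],(400,400),interpolation=cv2.INTER_CUBIC); b=np.vstack([b,np.zeros((200,400,3),np.uint8)])
cv2.imwrite("pics/scr.png",np.hstack([a,b]))
for n in("top","side"):
    P=cloud(n,np.load(n+"0.npz")["d"])
    # stand top face outline and handle sections by height
    for x,y in((.6555,-.018),(.645,-.0745)):
        for lo,hi in((.080,.1),(.1,.12),(.12,.14),(.146,.162)):
            m=(np.hypot(P[...,0]-x,P[...,1]-y)<.024)&(P[...,2]>lo)&(P[...,2]<hi); q=P[m]
            if len(q)>15: print(n,lo,len(q),q.mean(0).round(4),"rect",np.round(cv2.minAreaRect((q[:,:2]*1000).astype(np.float32))[0],1),"zmax",np.percentile(q[:,2],90).round(4))
    print(n,"stand",fit(n,np.load(n+"0.npz")["d"],[(-.042,.042,-.055,.055)],.05,(.6505,-.0465,np.radians(-9.8)),excl=1).round(4))
E
```

```text
top 0.146 83 [ 0.6551 -0.0184  0.1538] rect [655.6 -18.2] zmax 0.1568
top 0.146 75 [ 0.6448 -0.0748  0.154 ] rect [645. -75.] zmax 0.157
top stand [ 6.49700e-01 -4.66000e-02 -9.82480e+00  7.13125e+01]
side 0.08 66 [ 0.656  -0.0108  0.0903] rect [654.1 -11.7] zmax 0.0978
side 0.1 69 [ 0.6559 -0.0101  0.1101] rect [655.2 -11.9] zmax 0.1186
side 0.12 72 [ 0.6554 -0.0107  0.1306] rect [654.  -11.3] zmax 0.138
side 0.146 79 [ 0.6571 -0.0145  0.1537] rect [657.7 -18.4] zmax 0.1576
side 0.08 36 [ 0.6389 -0.0676  0.0894] rect [637.3 -73. ] zmax 0.097
side 0.1 38 [ 0.6381 -0.0686  0.1101] rect [636.8 -70.1] zmax 0.1176
side 0.12 63 [ 0.6442 -0.0689  0.1306] rect [644.3 -70.4] zmax 0.1373
side 0.146 67 [ 0.6454 -0.0729  0.1542] rect [645.7 -76.1] zmax 0.1576
side stand [ 6.513000e-01 -4.220000e-02 -1.039910e+01  1.111875e+02]
```

View pics/scr.png

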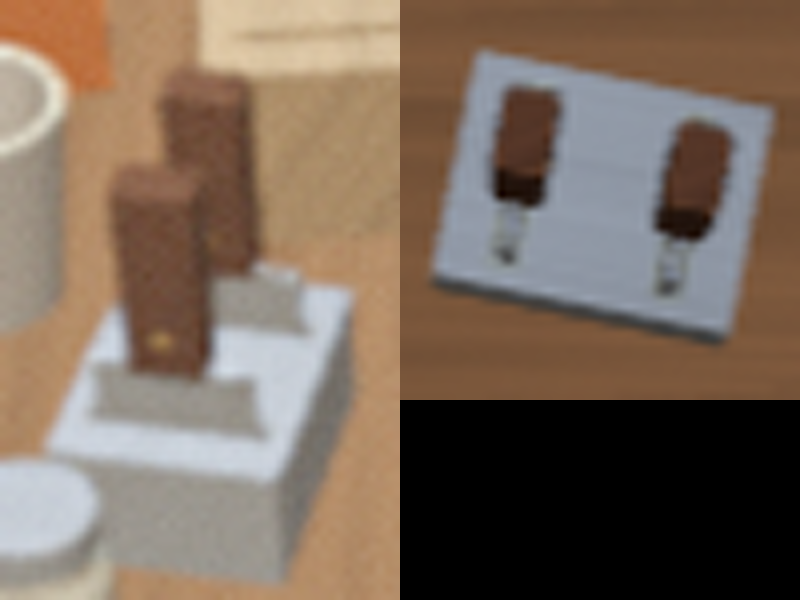

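Both handles stand upright, with x constant over their height. Only the yaw is askew, at about -9.5° and -5°. I'll lift the right-hand scraper (B) first and check it in the side view before inserting.

```bash
cat >> rob.py <<'E'
def pick(xy,yaw,z=.111):
    gripper_to(.042,60); movep([*xy,.28],down(yaw)); move_l([*xy,z],feed=.15,max_force=12); st("down")
    gripper_to(.005,80); st("grip"); move_l([*xy,.30],feed=.2,max_force=25); st("up")
def over(xy):
    movep([*xy,.30],down(BK[2])); hold(.3); st("over")
E
python3 - <<'E'
from rob import *
pick((.6455,-.0753),np.radians(-5)); over((.6266,-.2822))
im,d=get_image("side");np.savez("sideB.npz",im=im,d=d)
p=project("side",[(.6266,-.2822,.19)])[0].round().astype(int);print(p)
x,y=p;cv2.imwrite("pics/b1.png",cv2.resize(im[y-60:y+60,x-60:x+60,::-1],(600,600),interpolation=cv2.INTER_CUBIC))
E
```

```text
down t43.7 [ 0.6464 -0.0755  0.1125] F [-0.1 -0.8 -0.1] op 0.0421 gf 0.0 q [-0.24  1.42]
grip t44.0 [ 0.6464 -0.0763  0.1125] F [ 0.8 -3.7  5. ] op 0.0194 gf 77.4 q [-0.24  1.42]
up t45.1 [ 0.6446 -0.0748  0.2978] F [-0.6 -0.2 -2.1] op 0.0190 gf 76.9 q [-0.24  1.42]
over t46.2 [ 0.6271 -0.2808  0.3002] F [-0.5 -0.4 -2.2] op 0.0194 gf 77.0 q [-0.54  0.92]
[257 118]
```

View pics/b1.png

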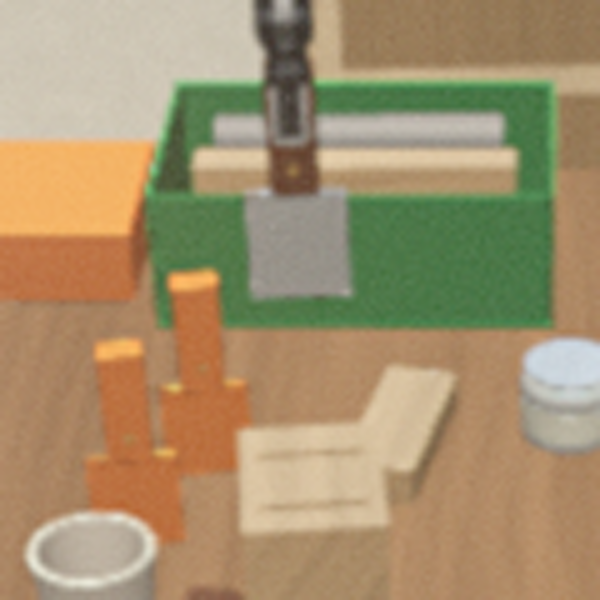

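Blade B is gripped and upright, with lower corners at about (252,298) and (352,294) in the crop and the target slot at (310,453). I'll compare that with the predicted projection and then insert.

```bash
python3 - <<'E'
from rob import *
e=observe()["eef_pos"]; zb=.005+e[2]-.1125
for dz in (0,.07):
    w=[(*at((e[0],e[1],BK[2]),sx*.03),zb+dz) for sx in(1,-1)]
    print("pred crop",((project("side",w)-[197,58]+.5)*5-.5).round(1))
print("slot ends far/near in crop",[((project("side",[(*at(BK,sx*.032,sy*.03),.08) for sx in(1,-1)])-[197,58]+.5)*5-.5).round(1) for sy in(-1,1)])
E
```

```text
pred crop [[250.8 300.7]
 [348.9 295.4]]
pred crop [[242.9 195.5]
 [344.  190.3]]
slot ends far/near in crop [array([[259.9, 456.6],
       [359.8, 450.9]]), array([[262. , 508.4],
       [364.8, 502.5]])]
```

Predictions match to about 1 mm. I'll insert B with a +1 mm x correction.

```bash
cat >> rob.py <<'E'
def insert(xy,zend=.1155):
    hit=move_l([*xy,.195],feed=.15,max_force=12); hold(.2); st("pre")
    hit=move_l([*xy,zend],feed=.05,max_force=12); st(f"ins hit={hit}"); return hit
E
python3 - <<'E'
from rob import *
insert((.6276,-.2822))
E
```

```text
pre t47.4 [ 0.6283 -0.2826  0.1967] F [ 0.5 -0.1 -1. ] op 0.0193 gf 76.9 q [-0.54  0.92]
ins hit=True t48.9 [ 0.6276 -0.2826  0.1175] F [ 0.1 -0.5  4. ] op 0.0194 gf 77.2 q [-0.54  0.92]
```

B stopped at origin z≈0.010, fully seated. Now I'll release it and do scraper A.

```bash
python3 - <<'E'
from rob import *
gripper_to(.042); move_l([.6276,-.2822,.28],feed=.2)
pick((.6562,-.0183),np.radians(-9.5)); over((.6202,-.2227))
im,d=get_image("side");np.savez("sideA.npz",im=im,d=d)
e=observe()["eef_pos"]; zb=.005+e[2]-.1125
x,y=197,58
w=[(*at((e[0],e[1],BK[2]),sx*.03),zb) for sx in(1,-1)]
print("pred crop",((project("side",w)-[x,y]+.5)*5-.5).round(1))
cv2.imwrite("pics/a1.png",cv2.resize(im[y:y+120,x:x+120,::-1],(600,600),interpolation=cv2.INTER_CUBIC))
E
```

```text
down t52.7 [ 0.6571 -0.0185  0.1124] F [ 0.7  0.1 -0.3] op 0.0420 gf 0.0 q [-0.15  1.59]
grip t53.0 [ 0.6572 -0.0184  0.1124] F [-0.3  0.5  5.2] op 0.0188 gf 78.5 q [-0.15  1.59]
up t54.1 [ 0.6553 -0.0182  0.2978] F [-0.4 -0.4 -2.3] op 0.0192 gf 78.0 q [-0.15  1.59]
over t55.2 [ 0.6207 -0.2213  0.3   ] F [-0.3  0.  -1.7] op 0.0190 gf 78.1 q [-0.46  1.  ]
pred crop [[252.3 350.2]
 [353.5 344.7]]
```

View pics/a1.png

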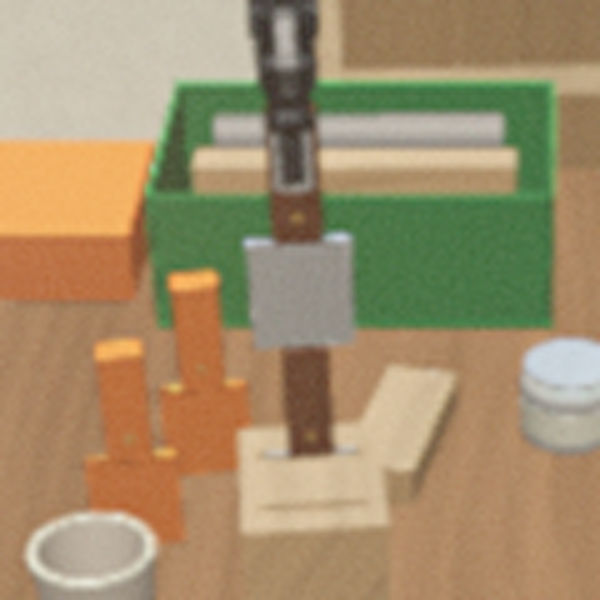

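B is seated in the far slot, with its handle down to the block top at (310,455). A hangs upright with corners at (254,348) and (355,344), about 1 mm from the prediction. I'll insert it.

```bash
python3 - <<'E'
from rob import *
if insert((.6212,-.2227)) and observe()["eef_pos"][2]<.120:
    gripper_to(.042); move_l([.6212,-.2227,.28],feed=.2)
    movep([.45,-.05,.32],down(.3))
im,d=get_image("side");cv2.imwrite("pics/s3.png",cv2.resize(im[80:330,130:410,::-1],(672,600),interpolation=cv2.INTER_CUBIC))
im,dt=get_image("top")
for n,dd in(("top",dt),("side",d)):
    P=cloud(n,dd)
    for x,y in((.6212,-.2227),(.6276,-.2822)):
        q=P[(np.hypot(P[...,0]-x,P[...,1]-y)<.022)&(P[...,2]>.14)]; print(n,len(q),np.percentile(q[:,2],[50,90]).round(4),q[:,:2].mean(0).round(4))
    # stone tops seen in the protruding 8 mm / roof gap, rack frame
    D=P-np.array([RK[0],RK[1],0]);c,s=np.cos(RK[2]),np.sin(RK[2]);xr=c*D[...,0]+s*D[...,1];yr=-s*D[...,0]+c*D[...,1]
    for L in LY:
        m=(abs(yr-L)<.014)&(P[...,2]>.015)&(P[...,2]<.031)&(xr<-.05)&(xr>-.2); print(" lane",L,m.sum(),"gap n",((abs(yr-L)<.012)&(P[...,2]>.015)&(P[...,2]<.031)&(abs(xr+.032)<.006)).sum(), xr[m].min().round(4) if m.any() else None)
st("x")
E
```

```text
pre t56.4 [ 0.6219 -0.2231  0.1966] F [-0.3  0.4 -1.5] op 0.0192 gf 78.0 q [-0.46  1.  ]
ins hit=True t57.8 [ 0.6211 -0.2226  0.1175] F [-0.4 -0.   4. ] op 0.0190 gf 78.7 q [-0.46  1.  ]
top 94 [0.1591 0.1624] [ 0.6191 -0.2196]
top 99 [0.1588 0.1622] [ 0.6256 -0.2802]
 lane -0.072 33 gap n 34 -0.0712
 lane -0.024 33 gap n 32 -0.0708
 lane 0.024 34 gap n 30 -0.0713
 lane 0.072 0 gap n 0 None
side 86 [0.1569 0.1623] [ 0.6208 -0.2167]
side 84 [0.1562 0.1622] [ 0.6263 -0.2765]
 lane -0.072 6 gap n 20 -0.0712
 lane -0.024 6 gap n 9 -0.0698
 lane 0.024 4 gap n 25 -0.0699
 lane 0.072 0 gap n 0 None
x t60.2 [ 0.4506 -0.0507  0.3195] F [ 0.2  0.4 -0.2] op 0.0423 gf 0.0 q [-0.29  0.99]
```

View pics/s3.png

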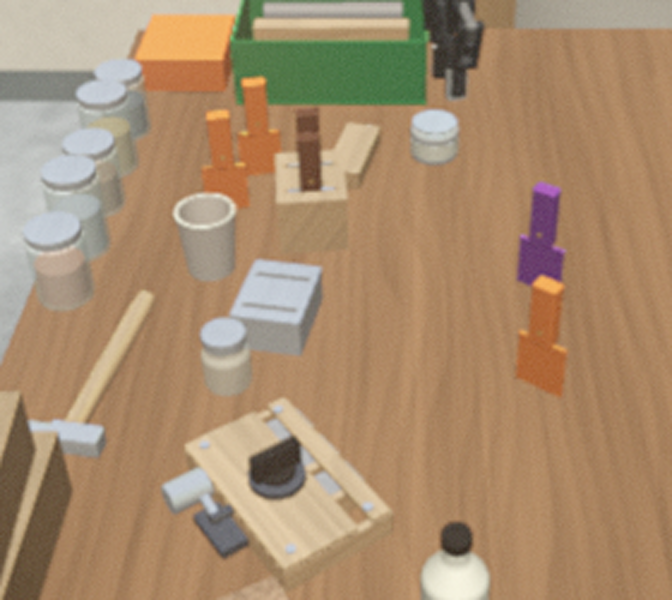

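The picture shows both scrapers in the block at (305,165), the stand empty, and three stones in the rack. The measurements agree: stone ends at rack x≈-70 mm, and handle tops at about the 160 mm expected. Nothing else has moved. Now the knob.

```bash
python3 - <<'E'
from rob import *
k=at(RK,.008); y0=np.radians(36.9)-np.pi
gripper_to(.05); movep([*k,.2],down(y0)); st("above")
move_l([*k,.056],feed=.12,max_force=12); st("down")
gripper_to(.005,80); st("grip")
q=observe()["q"].copy()
for a in np.linspace(.1,1.3,13):
    t=q.copy(); t[5]+=a; set_joints(t); o=observe(); print(round(a,2),"T",o["torque"].round(2),"F",o["ft_force"].round(1),"q6 %.3f"%(o["q"][5]-q[5]))
    if abs(o["torque"][2])>2: break
hold(.3); st("end")
E
```

```text
above t63.0 [0.622  0.2444 0.2003] F [ 0.4 -0.2  0.3] op 0.0500 gf 0.0 q [ 0.26 -1.96]
down t64.3 [0.6226 0.2448 0.0572] F [0.4 0.3 0.3] op 0.0503 gf 0.0 q [ 0.26 -1.96]
grip t64.8 [0.6226 0.2442 0.057 ] F [ 0.4 -2.9  4.9] op 0.0122 gf 79.0 q [ 0.26 -1.96]
0.1 T [-0.12 -0.04  0.26] F [-0.2 -1.3  1.3] q6 0.097
0.2 T [-0.23 -0.    0.17] F [ 0.  -2.8  0.5] q6 0.196
0.3 T [-0.31 -0.04  0.12] F [ 0.3 -2.2  1.1] q6 0.295
0.4 T [-0.32 -0.08  0.13] F [ 1.1 -3.3  0.8] q6 0.395
0.5 T [-0.4  -0.13  0.1 ] F [ 1.1 -3.7  0.8] q6 0.494
0.6 T [-0.52 -0.12  0.01] F [ 1.7 -5.   1.2] q6 0.594
0.7 T [-0.62 -0.24 -0.08] F [ 0.7 -5.3  1.2] q6 0.694
0.8 T [-0.68 -0.16 -0.09] F [ 1.8 -5.5  0.9] q6 0.794
0.9 T [-0.71 -0.21 -0.1 ] F [ 1.5 -4.9  1.3] q6 0.894
1.0 T [-0.72 -0.2  -0.24] F [ 1.5 -5.4  0.7] q6 0.994
1.1 T [-0.78 -0.2  -0.19] F [ 0.6 -4.8  0.7] q6 1.094
1.2 T [-0.79 -0.17 -0.25] F [ 0.9 -5.2  1.7] q6 1.194
1.3 T [-0.86 -0.18 -0.25] F [ 1.4 -6.1  2.2] q6 1.294
end t68.3 [0.6226 0.2437 0.057 ] F [ 0.  -4.3  1.3] op 0.0123 gf 79.0 q [ 0.26 -0.66]
```

```bash
python3 - <<'E'
from rob import *
gripper_to(.045); hold(.3); p=observe()["eef_pos"]; move_l([p[0],p[1],.25],feed=.2); movep([.42,-.1,.32],down(.3)); hold(.5); st("away")
im,d=get_image("top");P=cloud("top",d)
P[np.hypot(P[...,0]-.622,P[...,1]-.244)>.05]=np.nan
for b in blobs(P,.07,.09,20): print(b)
print("stones loose",stones())
cv2.imwrite("pics/t4.png",cv2.resize(im[:,:,::-1],(800,600),interpolation=cv2.INTER_CUBIC))
E
```

```text
away t72.1 [ 0.4201 -0.0999  0.32  ] F [0.4 0.4 0.5] op 0.0450 gf 0.0 q [-0.42  0.85]
{'px': array([193., 185.]), 'n': np.int32(104), 'z': np.float64(0.07948815476001347), 'rect': array([620.9, 244.6,  14.6,  55. ,  50.3]), 'mean': array([0.6208, 0.244 , 0.0795]), 'L': array([14.5, 56.1]), 'yaw': np.float64(141.8)}
stones loose []
```

View pics/t4.png

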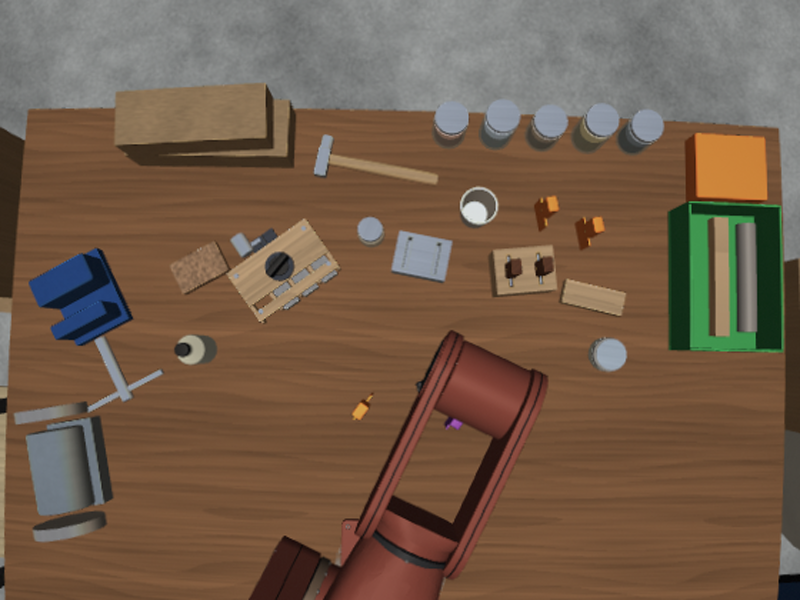

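The latch weight has swung over, from (272,225) to (240,243). The knob bar is now at about -38°, a turn of about 1.3 rad, so it is locked. All three stones are still home, both scrapers are seated and the bystanders are where they started. I'm handing it in.

```bash
python3 -c "
from plant import *
print(job_done())"
```

```text
the job is handed in; nothing more can be done
None
```

I put all three stones fully home in the rack (I found no fourth on the bench), seated both scrapers in the block, then turned the knob to its locked stop, and handed the job in at about 72 s.

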